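# Square up a plate pile in the match-drilling jig

## Robot

A 6-joint arm with a two-finger parallel gripper is mounted at the origin on the work surface. World frame = base frame: x ahead of the robot, y to its left, z up, the work surface at z = 0. Lengths are in m, angles in rad, forces in N, time in s.
With the tool pointing down it reaches from about 0.25 to 0.775 m from the base axis. Payload 4 kg.
Tool frame: the origin (TCP) lies on the centre line of the jaws, within the pads' length; the fingertips stand robot.tips_ahead ahead of it and the grasp point (between the pads) lies 8 mm behind it (robot.tips_ahead is the distance from the TCP to the fingertips, in m); z points along the fingers, y is the line along which they close (so a half turn about z gives the same grasp; the last joint's range is limited). The gripper opens to 94 mm and grips with 3 to 60 N. Pads are 16 mm wide; open, the fingers measure 119 mm over their backs; the gripper's body (75 mm by 177 mm) begins 78 mm behind the grasp point.
Start: joints at [1.076, 0.087, 1.371, -0, 1.684, -0.103], TCP at [0.21, 0.508, 0.217] pointing down, gripper open.
Joint ranges: [-3.1, 3.1], [-0.76, 2.03], [0.27, 2.55], [-1.08, 4.22], [0.17, 2.65], [-2.57, 2.57]. Speed limits (rad/s): [2.79, 2.79, 3.14, 3.14, 3.14, 3.14].

## Interface

Orientations are given as [roll, pitch, yaw] about the fixed x, y, z axes, in that order (R = Rz(yaw) Ry(pitch) Rx(roll)).
In Python, from bench import robot, snapshot, close_job, spotter gives the robot as it stands. The module is installed in compiled form; this text tells all that it offers.
- The arm moves only by the tool servo_tool, never from a script. Its argument "commands" is one flat list of numbers, 7 for each row, row after row: the shift along the tool's x, y, z in m, then the turn, a rotation vector about the tool's x, y, z in degrees, then the finger opening in m, from 0 to 0.094. In form: [x, y, z, ax, ay, az, grip, x, y, z, ax, ay, az, grip, ...]. A call has 1 to 10 rows; each row is the pose to reach, as a shift and turn from the pose commanded when the call began, along the tool's axes at that moment; what a row does not reach only later rows make up. A row lasts 1/8 s, in which the tool goes at most 62.5 mm and 10.7 degrees, less where a joint would pass 70% of its speed; a pose out of reach is approached as far as the arm can. A call with a gripper value outside its range is refused whole. The fingers move at their own pace and stop on an object; the grip force is fixed at half the most. Time passes only in rows, so rows that repeat a pose let the fingers close. It gives the time, the measured TCP pose, the force, the opening and the grip force at its end, in the units of the state.
- robot.get_obs(): the state, without advancing time (a new reading comes with each control period).
- snapshot(name): name is "side" or "top"; returns a dict with "img" (400x640x3 uint8, blue, green, red), "camera_matrix" (3x3 intrinsics, pixels), "extrinsics" (4x4, takes a point from camera to world coordinates). Camera axes: x right, y down, z forward; pixel columns grow to the right and rows downward; lengths in m; the calibration is good to about 2 mm. A picture is of the moment at which its call begins. There is no depth.
- close_job(): hands the job in; it is judged then, once.
Trained networks look in a picture, given as the dict that the camera call returned (one of the last four; its "shot" number tells which), for a name from the list of things; names that differ only in an ending like _2 or _b are one class to them, and where a whole thing is asked for, a point or a joint stands for the part that bears it (a point fixed in the world has none). Each returns a list of dicts, best first, with "conf" (0 to 1); they miss things now and then, are a little off and sometimes report something else, mostly with a low value. They report only what shows in the picture. A call takes as long as a camera call.
- spotter.trace(name, picture): "region" (400x640 bool, what is visible of it) and "box" ([left, top, width, height] in pixels, round what is visible of it).
The state is a dict: "time": time; "joint_positions": joint angles; "qvel": joint speeds; "joint_torque": joint torques, N m; "tool_pos": TCP position; "ee_rot": TCP orientation; "wrist_force": force on the tool from outside, world axes, zero at the start; "wrist_torque": the same for the moment, N m; "width": finger opening in m; "finger_force": force on a finger pad.
Only numpy, scipy, OpenCV 4.12 (cv2) and the standard library are available. Lean on these libraries where they do the work, as an engineer would, in place of code of your own. Each camera call takes 0.05 s, during which the arm holds its last target. There are 200 camera calls.

## Task

Get the gearbox plates ready for match drilling: lay the second aluminium blank on the one already lying in the jig, then the yellow drill template on top, setting each down without dropping it. Then square the whole pile into the jig's corner, pressing it firmly but not hard first against the blue fence and then against the red end stop, so that all three plates end flush with both stops. Leave everything else on the table alone.

Things in the scene. Friction and masses are not known exactly. Their poses are not given: they have to be found in the camera images.
- jig: Fixed drilling jig: plywood base 180 (x) x 200 (y) x 12 mm; origin: centre of its underside. On it, 30 mm tall, stand the blue fence (inner face at x = +70 mm, along y) and the red end stop (inner face at y = +75 mm, along x); the other two sides are open. A plate flush with both has its centre at x = +40, y = +27.5 mm, its 95 mm side along the fence.
- fence: Blue fence fixed on the jig's base, 15 (x) x 180 (y) x 30 mm tall; origin: centre of its underside, axes as the jig's; inner face at its x = -7.5 mm.
- endstop: Red end stop fixed on the jig's base, 100 (x) x 15 (y) x 30 mm tall; origin: centre of its underside, axes as the jig's; inner face at its y = -7.5 mm.
- blank_a: First bare aluminium blank, lying loose and askew on the jig's plywood base, clear of both stops. 60 x 95 x 8 mm plate; origin at the centre of its underside, x along the 60 mm side, y along the 95 mm side, z up.
- blank_b: Second bare aluminium blank, flat on the table left of the jig. 60 x 95 x 8 mm plate; origin at the centre of its underside, x along the 60 mm side, y along the 95 mm side, z up.
- template: Yellow drill template with brass bushings on top, flat on the table left of the jig. 60 x 95 x 8 mm plate; origin at the centre of its underside, x along the 60 mm side, y along the 95 mm side, z up.
- offcut: Bystander: small plywood offcut, 50 x 70 x 12 mm, origin centre of underside.
- nut_cup: Bystander: clear plastic cup with coloured wire nuts, 70 mm wide at the rim, 45 mm tall, origin centre of underside.
- wheel: Bystander: black rubber wheel lying flat, 84 mm across, 26 mm tall, origin centre of underside.
- pliers: Bystander: red-handled pliers lying flat, about 150 mm long, 14 mm tall, origin near the pivot, on the table; handles to its -x.
- screwdriver: Bystander: blue-handled screwdriver lying along its x axis, handle to -x, about 200 mm long.
- wood_block: Bystander: brown wooden block 90 x 140 x 30 mm, origin centre of underside.

How it is judged:
On the way, in this order (a step that is already met when the one before it is completed fails the run):
1. The second blank lies flat on the first blank, centres within 15 mm of each other, and the fingers no longer touch it (z of blank_b in the frame of blank_a between 0.006 and 0.01 m and horizontal distance between blank_b and blank_a below 0.015 m and angle between blank_b's own z axis and vertical below 0.06 rad and contact force between the fingers and blank_b below 0.1 N), for 0.2 s.
2. The yellow template lies flat on the second blank, centres within 15 mm of each other, and the fingers no longer touch it (z of template in the frame of blank_b between 0.006 and 0.01 m and horizontal distance between template and blank_b below 0.015 m and angle between template's own z axis and vertical below 0.06 rad and contact force between the fingers and template below 0.1 N), for 0.2 s.
3. The pile of three is pressed on the blue fence, not yet on the red stop: some plate bears on the fence with over 2 N for 0.1 s (a steady push of 15 to 20 N on the pile does it) (contact force between any of blank_a, blank_b, template and fence above 2 N), for 0.1 s.
4. Then the pile is pressed on the red end stop: some plate bears on it with over 2 N for 0.1 s (again a steady push of 15 to 20 N) (contact force between any of blank_a, blank_b, template and endstop above 2 N), for 0.1 s.
At the end, for the whole second after the job is handed in: At rest in the jig: first blank on the plywood, second blank on it, yellow template on top, all flat; every plate flush with both stops (within 2 mm of touching the blue fence and the red end stop, long side within 0.03 rad of the fence), heights within 2 mm (x of blank_a in the frame of jig between 0.038 and 0.042 m and y of blank_a in the frame of jig between 0.0255 and 0.0295 m and z of blank_a in the frame of jig between 0.01 and 0.014 m and angle between the y axis of each of blank_a, blank_b, template and the y axis of jig, either way round below 0.03 rad and angle between each of blank_a, blank_b, template's own z axis and vertical below 0.05 rad and linear speed of each of blank_a, blank_b, template below 0.01 m/s and x of blank_b in the frame of jig between 0.038 and 0.042 m and y of blank_b in the frame of jig between 0.0255 and 0.0295 m and z of blank_b in the frame of jig between 0.018 and 0.022 m and x of template in the frame of jig between 0.038 and 0.042 m and y of template in the frame of jig between 0.0255 and 0.0295 m and z of template in the frame of jig between 0.026 and 0.03 m).
It fails at once if A plate bears on a stop of the jig with more than 40 N (rammed) (contact force between any of blank_a, blank_b, template and fence above 40 N or contact force between any of blank_a, blank_b, template and endstop above 40 N).
It fails at once if A plate is dropped: it moves faster than 0.6 m/s (a free fall of about 18 mm) while the fingers do not touch it ((linear speed of blank_a above 0.6 m/s and contact force between the fingers and blank_a below 0.05 N) or (linear speed of blank_b above 0.6 m/s and contact force between the fingers and blank_b below 0.05 N) or (linear speed of template above 0.6 m/s and contact force between the fingers and template below 0.05 N)).
It fails at once if A bystander (offcut, cup, wheel, pliers, screwdriver, wooden block) is moved by more than 20 mm (distance of any of offcut, nut_cup, wheel, pliers, screwdriver, wood_block from where it was at the start of the episode above 0.02 m).
It also fails if it takes over 72 s, if anything falls off the work surface, if the arm or the gripper's body presses on something with over 40 N, if the wrist force passes 120 N, or if a joint passes its speed limit or range.

## Working session

There is one attempt and no reset: what is moved stays moved. The work goes in short steps, Python scripts to look and compute and a tool call to move; the robot and the scene stay as the last step left them, time stands still between calls to the robot, and variables do not carry over. Pictures are saved under pics/ and viewed, at most 10 in all, crops included, and the job is handed in when it is done.

Besides the shell and the picture viewer there is one more tool, called after ">>>" as name(argument=value, ...) on one line, values as JSON. servo_tool: Moves the arm, as the interface text tells. Its arguments: {"type":"object","properties":{"commands":{"type":"array","items":{"type":"number"}}},"required":["commands"]}

```bash
mkdir -p pics; python3 - <<'E'
from bench import robot, snapshot, spotter
import cv2,numpy as np
o=robot.get_obs();print({k:np.round(v,3) for k,v in o.items()},robot.tips_ahead)
for n in("top","side"):
    s=snapshot(n);cv2.imwrite(f"pics/{n}0.png",s["img"]);print(n,s["camera_matrix"],np.round(s["extrinsics"],3))
    for t in("jig","fence","endstop","blank_a","template"):
        print(t,[(round(d["conf"],2),np.round(d["box"])) for d in spotter.trace(t,s)])
E
```

```text
{'time': np.float64(0.0), 'joint_positions': array([ 1.076,  0.088,  1.372,  0.   ,  1.684, -0.103]), 'qvel': array([0.001, 0.   , 0.   , 0.002, 0.   , 0.   ]), 'joint_torque': array([-1.0000e-03, -3.4018e+01, -3.0242e+01,  7.1000e-02,  3.3000e-02,
       -0.0000e+00]), 'tool_pos': array([0.21 , 0.508, 0.215]), 'ee_rot': array([-3.139, -0.   ,  2.75 ]), 'wrist_force': array([ 0.002,  1.153, -0.26 ]), 'wrist_torque': array([ 0.016, -0.01 , -0.043]), 'finger_force': np.float64(0.0), 'width': np.float64(0.094)} 0.011
top [[411.96145867   0.         319.50984433]
 [  0.         411.96145867 190.42488679]
 [  0.           0.           1.        ]] [[-0.011 -0.987  0.158  0.398]
 [-1.     0.01  -0.01  -0.004]
 [ 0.009 -0.158 -0.987  1.322]
 [ 0.     0.     0.     1.   ]]
jig [(0.58, array([306., 187.,  68.,  62.]))]
fence [(0.78, array([316., 187.,  56.,  11.]))]
endstop [(0.46, array([308., 191.,  10.,  29.]))]
blank_a [(0.82, array([223., 178.,  28.,  24.])), (0.69, array([326., 206.,  31.,  27.])), (0.18, array([314., 187.,  59.,  13.]))]
template [(0.8, array([230., 231.,  39.,  25.]))]
side [[385.08990144   0.         321.69193243]
 [  0.         385.08990144 202.0735176 ]
 [  0.           0.           1.        ]] [[ 0.919 -0.306  0.25   0.345]
 [-0.395 -0.683  0.614 -0.658]
 [-0.017 -0.663 -0.748  0.836]
 [ 0.     0.     0.     1.   ]]
jig [(0.77, array([263., 201.,  81.,  80.])), (0.37, array([412., 310.,  18.,  89.]))]
fence [(0.69, array([320., 203.,  22.,  57.])), (0.33, array([280., 143.,  28.,  26.]))]
endstop [(0.66, array([284., 201.,  38.,  18.]))]
blank_a [(0.76, array([280., 143.,  31.,  30.])), (0.69, array([286., 224.,  27.,  35.]))]
template [(0.84, array([231., 170.,  23.,  22.]))]
```

```bash
python3 - <<'E'
import cv2
a=cv2.imread("pics/top0.png")[150:290,190:390];cv2.imwrite("pics/top0c.png",cv2.resize(a,None,fx=4,fy=4,interpolation=cv2.INTER_CUBIC))
a=cv2.imread("pics/side0.png")[130:290,200:400];cv2.imwrite("pics/side0c.png",cv2.resize(a,None,fx=3.7,fy=3.7,interpolation=cv2.INTER_CUBIC))
E
```

```text
(no output)
```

View pics/top0c.png

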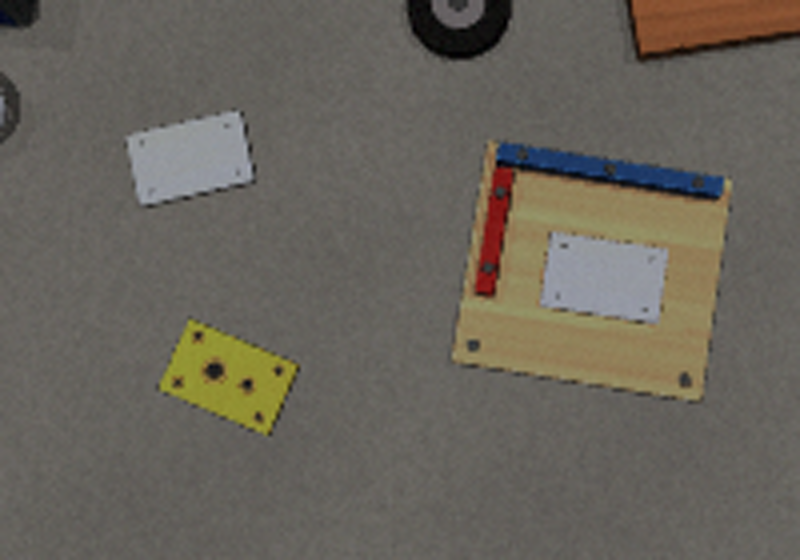

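View pics/side0c.png

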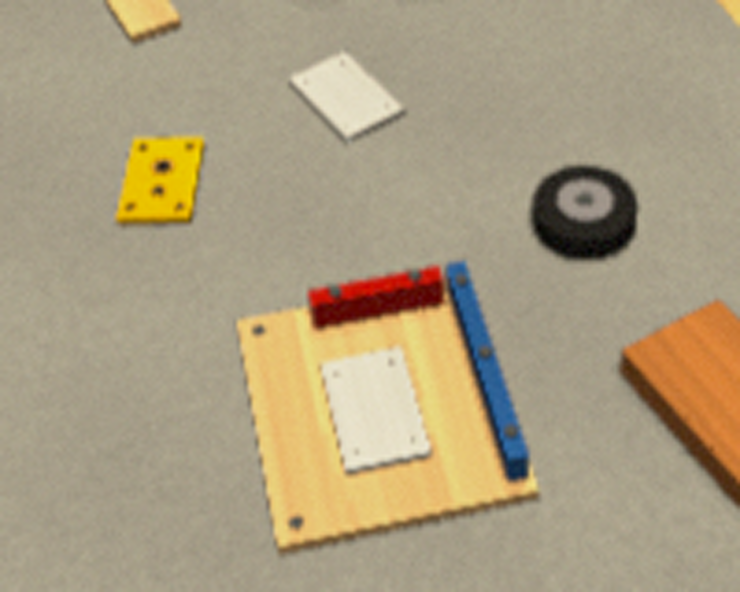

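View pics/top0.png

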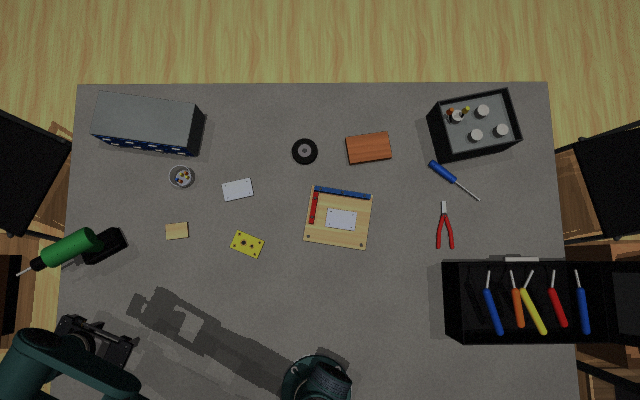

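The top crop shows blank_b at about (238,190) in the full image, the template at (247,244), and blank_a in the jig at (341,219). The blue fence is on the far side (+x) and the red stop on the left (+y). The surroundings are clear. Next I fit poses using both views.

```bash
cat > h.py <<'E'
from bench import robot, snapshot, spotter
import cv2,numpy as np
from scipy.optimize import least_squares
D={"blank":(.06,.095,.008),"template":(.06,.095,.008),"fence":(.015,.18,.03),"endstop":(.1,.015,.03)}
def proj(s,P):
    T=np.linalg.inv(s["extrinsics"]);q=(T[:3,:3]@P.T).T+T[:3,3];q=q@s["camera_matrix"].T
    return q[:,:2]/q[:,2:]
def box(p,d):
    x,y,z,w=p;c,n=np.cos(w),np.sin(w)
    B=np.array([[i*d[0]/2,j*d[1]/2,k*d[2]] for i in(-1,1) for j in(-1,1) for k in(0,1)])
    return B@np.array([[c,n,0],[-n,c,0],[0,0,1]])+[x,y,z]
def mom(m):
    A=m["m00"];return np.array([m["m10"]/A,m["m01"]/A,m["mu20"]/A/5,m["mu02"]/A/5,m["mu11"]/A/5])
def fit(shots,regs,d,p0,zfix=None):
    M=[mom(cv2.moments(r.astype(np.uint8),True)) for r in regs]
    def f(p):
        r=[]
        for s,m in zip(shots,M):
            h=cv2.convexHull(proj(s,box(p,d)).astype(np.float32));r.append((mom(cv2.moments(h-h.mean(0)))*[0,0,1,1,1]-m*[0,0,1,1,1]))
            mm=cv2.moments(h);r[-1][:2]=np.array([mm["m10"],mm["m01"]])/mm["m00"]-m[:2]
        return np.concatenate(r)
    if zfix is None: g=f;x0=np.array(p0,float)
    else: g=lambda q:f([q[0],q[1],zfix,q[2]]);x0=np.array([p0[0],p0[1],p0[3]])
    R=least_squares(g,x0,diff_step=1e-4,x_scale=[.01]*(len(x0)-1)+[.1])
    return R.x,np.abs(R.fun).max()
def ground(s,u,z):
    K=s["camera_matrix"];E=s["extrinsics"];v=E[:3,:3]@np.linalg.solve(K,[u[0],u[1],1]);t=E[:3,3]
    return t+v*(z-t[2])/v[2]
E
python3 - <<'E'
from h import *
S=[snapshot("top"),snapshot("side")]
def cands(n):
    return [[d for d in spotter.trace(n,s) if d["conf"]>.4] for s in S]
def cen(r): return np.argwhere(r).mean(0)[::-1]
for n,w0 in(("fence",0),("endstop",0),("template",0),("blank",0)):
    d=D[n];C=cands("blank_a" if n=="blank" else n)
    for a in C[0]:
        pa=ground(S[0],cen(a["region"]),.01)
        b=min(C[1],key=lambda b:np.linalg.norm(ground(S[1],cen(b["region"]),.01)-pa))
        for zf in(None,0,.012):
          best=min((fit(S,[a["region"],b["region"]],d,[pa[0],pa[1],.005,w],zf) for w in(-.5,0,.5,)),key=lambda t:t[1])
          print(n,zf,np.round(best[0],4),round(best[1],2),a["region"].sum(),b["region"].sum())
E
```

```text
fence None [ 0.6004 -0.0865  0.0051 -0.1644] 2.27 307 380
fence 0 [ 0.6014 -0.0853 -0.1651] 1.85 307 380
fence 0.012 [ 0.5992 -0.0883 -0.165 ] 2.83 307 380
endstop None [ 0.5537  0.0039  0.0078 -0.1861] 2.45 150 383
endstop 0 [ 0.555   0.0065 -0.1863] 2.24 150 383
endstop 0.012 [ 0.553   0.0024 -0.1901] 2.53 150 383
template None [ 0.4403  0.2153 -0.0055 -0.3869] 1.64 597 407
template 0 [ 0.44    0.2128 -0.383 ] 1.7 597 407
template 0.012 [ 0.4393  0.2073 -0.3812] 2.19 597 407
blank None [ 0.5152 -0.0835  0.0096 -0.1482] 0.71 566 754
blank 0 [ 0.5165 -0.0805 -0.1464] 1.16 566 754
blank 0.012 [ 0.5149 -0.0842 -0.1494] 0.65 566 754
blank None [ 0.6838  0.3674 -0.6329  0.0054] 11.81 543 754
blank 0 [ 0.5745  0.1152 -0.0232] 54.14 543 754
blank 0.012 [ 0.572   0.109  -0.0252] 55.31 543 754
blank None [ 0.5547  0.0069 -0.1246 -1.2376] 8.27 166 754
blank 0 [ 0.5353 -0.0343  0.    ] 13.8 166 754
blank 0.012 [ 0.5335 -0.0383  0.    ] 15.25 166 754
blank None [ 0.6641  0.0571 -0.2035 -0.5397] 33.88 566 754
blank 0 [ 0.6187 -0.0104 -0.4777] 36.7 566 754
blank 0.012 [ 0.6158 -0.0148 -0.4702] 36.95 566 754
```

```bash
cat >> h.py <<'E'
def seg(s,kind,win):
    l,t,w,h=[int(v) for v in win];l-=5;t-=5;w+=10;h+=10
    c=cv2.resize(s["img"][t:t+h,l:l+w],None,fx=8,fy=8,interpolation=cv2.INTER_CUBIC).astype(float)
    B,G,R=c[...,0],c[...,1],c[...,2]
    v={"template":(R+G)/2-B,"fence":B-R,"endstop":R-(G+B)/2,"blank":np.minimum(B,G)+1.0*B-R*0}[kind]
    v8=cv2.normalize(v,None,0,255,cv2.NORM_MINMAX).astype(np.uint8)
    th,m=cv2.threshold(v8,0,255,cv2.THRESH_BINARY+cv2.THRESH_OTSU)
    k,L,st,_=cv2.connectedComponentsWithStats(m);i=1+st[1:,4].argmax();m=(L==i).astype(np.uint8)
    cn=max(cv2.findContours(m,0,2)[0],key=len);o=np.zeros_like(m);cv2.fillPoly(o,[cn],1)
    return o,(l,t)
def mseg(s,kind,win):
    o,(l,t)=seg(s,kind,win);m=cv2.moments(o,True);A=m["m00"]
    return np.array([(m["m10"]/A+.5)/8+l-.5,(m["m01"]/A+.5)/8+t-.5,m["mu20"]/A/320,m["mu02"]/A/320,m["mu11"]/A/320]),A/64
def fitm(shots,M,d,p0,zfix=None):
    def f(p):
        r=[]
        for s,m in zip(shots,M):
            mm=cv2.moments(cv2.convexHull(proj(s,box(p,d)).astype(np.float32)));r.append(mom(mm)-m)
        return np.concatenate(r)
    if zfix is None: g=f;x0=np.array(p0,float)
    else: g=lambda q:f([q[0],q[1],zfix,q[2]]);x0=np.array([p0[0],p0[1],p0[3]])
    R=least_squares(g,x0,diff_step=1e-3,x_scale=[.01]*(len(x0)-1)+[.1])
    return R.x,np.round(R.fun,1)
E
python3 - <<'E'
from h import *
S=[snapshot("top"),snapshot("side")]
W={"fence":((316,187,56,11),(320,203,22,57)),"endstop":((308,191,10,29),(284,201,38,18)),"template":((230,231,39,25),(231,170,23,22)),
"blank_a":((326,206,31,27),(286,224,27,35)),"blank_b":((223,178,28,24),(280,143,31,30))}
P0={"fence":(.6,-.086,0,-.16),"endstop":(.554,.004,0,-.18),"template":(.44,.215,0,-.38),"blank_a":(.515,-.083,.01,-.15),"blank_b":(.58,.22,0,.2)}
tiles=[]
for n in W:
    k=n.split("_")[0];M=[mseg(s,k,w) for s,w in zip(S,W[n])]
    for s,w in zip(S,W[n]): tiles.append(cv2.resize(seg(s,k,w)[0]*255,(150,150)))
    zn=.012 if n in("fence","endstop","blank_a") else 0
    for z in(None,zn):
        p,r=fitm(S,[m[0] for m in M],D[k],P0[n],z);q=p if z is None else [p[0],p[1],z,p[2]]
        print(n,z,np.round(p,4),r,[round(m[1]) for m in M],[round(cv2.contourArea(cv2.convexHull(proj(s,box(q,D[k])).astype(np.float32)))) for s in S])
cv2.imwrite("pics/seg.png",np.vstack([np.hstack(tiles[0::2]),np.hstack(tiles[1::2])]))
E
```

```text
fence None [ 0.6055 -0.0895  0.0362 -0.2197] [ 0.6 -3.   1.3  1.2  2.9 -2.6  1.2 -5.4 -1.9  4.4] [302, 1222] [371, 460]
fence 0.012 [ 0.6101 -0.0833 -0.2201] [-1.8 -3.2 -0.8  1.1  2.5 -2.   4.6 -5.6 -3.9  3.9] [302, 1222] [356, 441]
endstop None [ 0.554  0.004  0.    -0.18 ] [-0.  -0.2  0.3 11.9 -2.1 -0.4 -2.1 -8.3 -3.6 -1.8] [87, 792] [160, 400]
endstop 0.012 [ 0.5506 -0.0045 -0.4429] [ 2.7  0.4  2.9  9.6 -5.8 -0.7 -2.4 -7.  -4.3  2.3] [87, 792] [169, 412]
template None [ 0.4412  0.2151  0.0006 -0.3997] [-0.1 -0.3  0.4  0.1  0.1 -0.2  0.2  0.4  1.  -0. ] [574, 438] [584, 479]
template 0 [ 0.4413  0.2154 -0.3999] [-0.2 -0.3  0.4  0.1  0.1 -0.2  0.2  0.4  1.  -0. ] [574, 438] [584, 478]
blank_a None [ 0.5162 -0.0825  0.0128 -0.1517] [-0.3 -0.4  0.4  0.4 -0.  -0.2  0.2  0.5  1.6  0.4] [548, 674] [574, 724]
blank_a 0.012 [ 0.5163 -0.0823 -0.152 ] [-0.4 -0.4  0.4  0.4 -0.  -0.2  0.3  0.4  1.5  0.4] [548, 674] [573, 723]
blank_b None [0.6172 0.2494 0.0024 0.163 ] [-0.2 -0.3  1.2  0.4  0.4 -0.2  0.3  1.   1.2  0.3] [515, 351] [562, 418]
blank_b 0 [0.6177 0.2506 0.1647] [-0.4 -0.4  1.1  0.4  0.3 -0.2  0.6  1.   1.2  0.3] [515, 351] [560, 417]
```

View pics/seg.png

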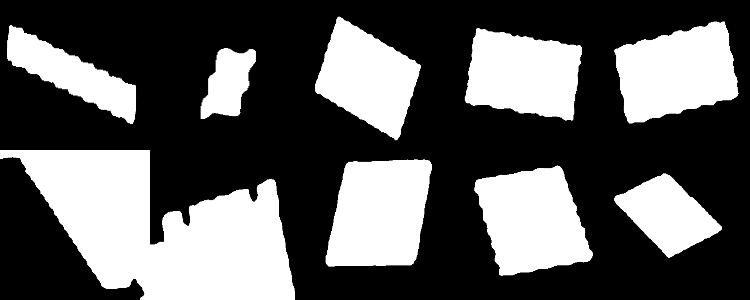

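```bash
cat >> h.py <<'E'
from scipy.spatial.transform import Rotation as Ro
def go(x,y,z,w,obs=None):
    o=obs or robot.get_obs();R=Ro.from_euler("xyz",o["ee_rot"])
    d=R.inv().apply(np.array([x,y,z])-o["tool_pos"]);r=(R.inv()*Ro.from_euler("xyz",[np.pi,0,w])).as_rotvec(degrees=True)
    print("at",np.round(o["tool_pos"],4),np.round(o["ee_rot"],3),"F",np.round(o["wrist_force"],1),"w",round(float(o["width"]),4),"t",round(float(o["time"]),2));print("  move",np.round(d,4),np.round(r,1))
def jigpt(J,x,y): c,s=np.cos(J[2]),np.sin(J[2]);return J[0]+c*x-s*y,J[1]+s*x+c*y
E
python3 - <<'E'
from h import *
go(.6175,.25,.10,1.736); go(.6175,.25,.014,1.736)
s=snapshot("top")
C=np.array([(312.5,185.5),(372.5,195),(365.75,250),(303.25,240.5)])
G=np.array([ground(s,c,.012) for c in C]);print(np.round(G,3),[round(np.linalg.norm(G[i]-G[i-1]),3) for i in range(4)])
for i,j in((1,0),(2,3),(2,1),(3,0)): pass
print("yaw",[round(v,3) for v in(np.arctan2(-(G[0]-G[1])[0],(G[0]-G[1])[1]),np.arctan2(-(G[3]-G[2])[0],(G[3]-G[2])[1]),np.arctan2(*(G[0]-G[3])[[1,0]]),np.arctan2(*(G[1]-G[2])[[1,0]]))],G.mean(0))
E
```

```text
at [0.21   0.5083 0.2165] [ 3.141 -0.     2.75 ] F [-0.2 -0.2 -0.5] w 0.0937 t 1.2
  move [-0.4753 -0.0832  0.1165] [ 0.  -0.  58.1]
at [0.21   0.5083 0.2165] [ 3.141 -0.     2.75 ] F [-0.2 -0.2 -0.5] w 0.0937 t 1.2
  move [-0.4753 -0.0832  0.2025] [ 0.  -0.  58.1]
[[ 0.624  0.005  0.012]
 [ 0.591 -0.188  0.012]
 [ 0.416 -0.161  0.012]
 [ 0.448  0.035  0.012]] [np.float64(0.179), np.float64(0.196), np.float64(0.177), np.float64(0.199)]
yaw [np.float64(-0.169), np.float64(-0.161), np.float64(-0.173), np.float64(-0.152)] [ 0.51992412 -0.07723717  0.012     ]
```

>>> servo_tool(commands=[-0.06, -0.01, 0.015, 0, 0, 7, 0.094, -0.12, -0.02, 0.03, 0, 0, 15, 0.094, -0.18, -0.03, 0.045, 0, 0, 22, 0.094, -0.24, -0.04, 0.06, 0, 0, 30, 0.094, -0.3, -0.052, 0.075, 0, 0, 37, 0.094, -0.36, -0.063, 0.09, 0, 0, 44, 0.094, -0.42, -0.074, 0.103, 0, 0, 51, 0.094, -0.475, -0.083, 0.116, 0, 0, 58, 0.094, -0.475, -0.083, 0.13, 0, 0, 58, 0.094, -0.475, -0.083, 0.15, 0, 0, 58, 0.094])

```text
time: 2.5
tool_pos: [0.6174, 0.2505, 0.066]
ee_rot: [3.141, -0.001, 1.738]
wrist_force: [-0.4, 0.8, -0.6]
width: 0.0939
finger_force: 0.0
```

```bash
python3 - <<'E'
from h import *
go(.6175,.25,.0135,1.735)
E
```

```text
at [0.6174 0.2505 0.066 ] [ 3.141e+00 -1.000e-03  1.738e+00] F [-0.4  0.8 -0.6] w 0.0939 t 2.5
  move [-0.0006 -0.      0.0525] [ 0.  -0.   0.2]
```

>>> servo_tool(commands=[0, 0, 0.02, 0, 0, 0, 0.094, 0, 0, 0.04, 0, 0, 0, 0.094, 0, 0, 0.0525, 0, 0, 0, 0.094, 0, 0, 0.0525, 0, 0, 0, 0.07, 0, 0, 0.0525, 0, 0, 0, 0.05, 0, 0, 0.0525, 0, 0, 0, 0.05, 0, 0, 0.0525, 0, 0, 0, 0.05, 0, 0, 0.0525, 0, 0, 0, 0.05, 0, 0, 0.0525, 0, 0, 0, 0.05, 0, 0, 0.0525, 0, 0, 0, 0.05])

```text
time: 3.75
tool_pos: [0.6176, 0.2503, 0.0145]
ee_rot: [3.141, -0.0, 1.737]
wrist_force: [-1.1, 0.0, 3.7]
width: 0.0595
finger_force: 29.8
```

```bash
python3 - <<'E'
from h import *
go(.5162,-.0824,.0445,1.419)
E
```

```text
at [0.6176 0.2503 0.0145] [ 3.141 -0.     1.737] F [-1.1  0.   3.7] w 0.0595 t 3.75
  move [-0.3113 -0.1552 -0.0301] [ 0.  -0.  18.2]
```

>>> servo_tool(commands=[0, 0, -0.03, 0, 0, 0, 0.05, 0, 0, -0.065, 0, 0, 0, 0.05, -0.04, -0.02, -0.07, 0, 0, 3, 0.05, -0.09, -0.045, -0.07, 0, 0, 6, 0.05, -0.14, -0.07, -0.07, 0, 0, 9, 0.05, -0.19, -0.095, -0.07, 0, 0, 12, 0.05, -0.24, -0.12, -0.07, 0, 0, 15, 0.05, -0.28, -0.14, -0.07, 0, 0, 18, 0.05, -0.311, -0.155, -0.07, 0, 0, 18, 0.05, -0.311, -0.155, -0.07, 0, 0, 18, 0.05])

```text
time: 5.0
tool_pos: [0.5151, -0.084, 0.0832]
ee_rot: [-3.14, 0.0, 1.42]
wrist_force: [0.4, -0.2, -1.5]
width: 0.0591
finger_force: 29.8
```

```bash
python3 - <<'E'
from h import *
go(.5162,-.0824,.0355,1.419)
E
```

```text
at [ 0.5151 -0.084   0.0832] [-3.14  0.    1.42] F [ 0.4 -0.2 -1.5] w 0.0591 t 5.0
  move [0.0018 0.0009 0.0477] [-0.1  0.   0. ]
```

>>> servo_tool(commands=[0.001, 0.001, 0.015, 0, 0, 0, 0.05, 0.002, 0.001, 0.03, 0, 0, 0, 0.05, 0.002, 0.001, 0.04, 0, 0, 0, 0.05, 0.002, 0.001, 0.044, 0, 0, 0, 0.05, 0.002, 0.001, 0.046, 0, 0, 0, 0.05, 0.002, 0.001, 0.047, 0, 0, 0, 0.05, 0.002, 0.001, 0.047, 0, 0, 0, 0.05])

```text
time: 5.88
tool_pos: [0.5177, -0.0804, 0.0374]
ee_rot: [3.141, -0.0, 1.423]
wrist_force: [0.7, 0.1, -1.8]
width: 0.0593
finger_force: 29.8
```

>>> servo_tool(commands=[0, 0, 0.001, 0, 0, 0, 0.05, 0, 0, 0.002, 0, 0, 0, 0.05, 0, 0, 0.002, 0, 0, 0, 0.05])

```text
time: 6.25
tool_pos: [0.5173, -0.0803, 0.0349]
ee_rot: [-3.142, -0.0, 1.423]
wrist_force: [0.0, -0.2, -1.3]
width: 0.0595
finger_force: 29.8
```

>>> servo_tool(commands=[0, 0, 0.0005, 0, 0, 0, 0.05, 0, 0, 0.001, 0, 0, 0, 0.05, 0, 0, 0.001, 0, 0, 0, 0.05])

```text
time: 6.62
tool_pos: [0.5174, -0.0803, 0.0345]
ee_rot: [3.141, -0.0, 1.423]
wrist_force: [-1.9, -1.0, 2.6]
width: 0.0595
finger_force: 29.8
```

Contact is made. Next I release, then lift.

>>> servo_tool(commands=[0, 0, 0, 0, 0, 0, 0.063, 0, 0, 0, 0, 0, 0, 0.067, 0, 0, 0, 0, 0, 0, 0.072, 0, 0, 0, 0, 0, 0, 0.072, 0, 0, 0, 0, 0, 0, 0.072, 0, 0, -0.02, 0, 0, 0, 0.072, 0, 0, -0.05, 0, 0, 0, 0.08, 0, 0, -0.08, 0, 0, 0, 0.094])

```text
time: 7.62
tool_pos: [0.5172, -0.0803, 0.1146]
ee_rot: [-3.141, -0.0, 1.423]
wrist_force: [0.1, -0.5, -0.0]
width: 0.0869
finger_force: 0.0
```

```bash
python3 - <<'E'
from h import *
go(.4413,.2154,.055,1.171)
E
```

```text
at [ 0.5172 -0.0803  0.1146] [-3.141 -0.     1.423] F [ 0.1 -0.5 -0. ] w 0.0869 t 7.62
  move [ 0.2813 -0.1184  0.0597] [-0.  -0.  14.5]
```

>>> servo_tool(commands=[0.05, -0.02, 0, 0, 0, 3, 0.094, 0.1, -0.04, 0, 0, 0, 6, 0.094, 0.15, -0.062, 0, 0, 0, 9, 0.094, 0.2, -0.084, 0, 0, 0, 12, 0.094, 0.25, -0.105, 0.02, 0, 0, 14.5, 0.094, 0.281, -0.118, 0.04, 0, 0, 14.5, 0.094, 0.281, -0.118, 0.06, 0, 0, 14.5, 0.094, 0.281, -0.118, 0.06, 0, 0, 14.5, 0.094])

```text
time: 8.62
tool_pos: [0.4403, 0.2149, 0.0522]
ee_rot: [-3.139, 0.003, 1.171]
wrist_force: [0.3, -0.4, -0.1]
width: 0.094
finger_force: 0.0
```

```bash
python3 - <<'E'
from h import *
go(.4413,.2154,.0135,1.171)
s=[snapshot("top"),snapshot("side")]
M=[mseg(a,"blank",w)[0] for a,w in zip(s,((326,204,31,29),(286,220,27,36)))]
print(fitm(s,M,(.06,.095,.016),(.516,-.082,.012,-.15)))
cv2.imwrite("pics/p1.png",np.hstack([cv2.resize(s[0]["img"][170:270,290:390],(400,400)),cv2.resize(s[1]["img"][190:290,250:350],(400,400))]))
E
```

```text
at [0.4403 0.2149 0.0522] [-3.139e+00  3.000e-03  1.171e+00] F [ 0.3 -0.4 -0.1] w 0.094 t 8.62
  move [0.001  0.0008 0.0387] [-0.2  0.2  0. ]
(array([ 0.51687615, -0.08047745,  0.01512102, -0.09815227]), array([-0.6, -0.4,  0.3,  0.4, -0.1, -0.2,  0.3,  0.8,  2.8,  1.1]))
```

View pics/p1.png

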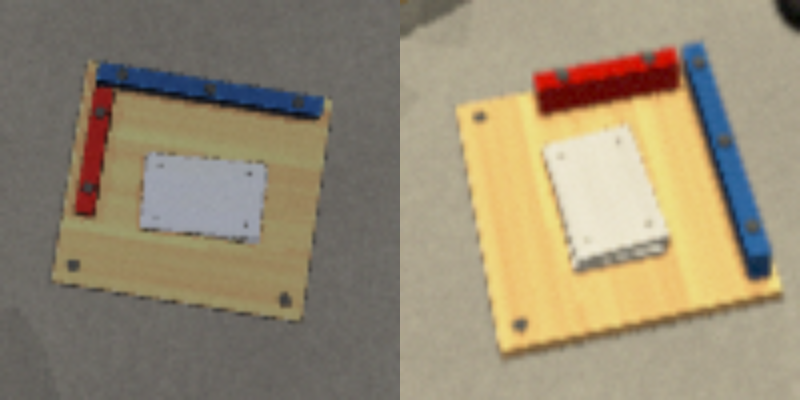

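blank_b lies flat on blank_a, turned by a few degrees. The push will square that. Now I pick up the template.

>>> servo_tool(commands=[0.001, 0.001, 0.02, 0, 0, 0, 0.094, 0.001, 0.001, 0.035, 0, 0, 0, 0.094, 0.001, 0.001, 0.04, 0, 0, 0, 0.094, 0.001, 0.001, 0.04, 0, 0, 0, 0.07, 0.001, 0.001, 0.04, 0, 0, 0, 0.05, 0.001, 0.001, 0.04, 0, 0, 0, 0.05, 0.001, 0.001, 0.04, 0, 0, 0, 0.05, 0.001, 0.001, 0.04, 0, 0, 0, 0.05, 0.001, 0.001, 0.04, 0, 0, 0, 0.05, 0.001, 0.001, 0.04, 0, 0, 0, 0.05])

```text
time: 9.98
tool_pos: [0.4434, 0.2157, 0.0144]
ee_rot: [3.142, -0.001, 1.17]
wrist_force: [-1.9, -0.2, 3.9]
width: 0.0591
finger_force: 30.0
```

```bash
python3 - <<'E'
from h import *
go(.517,-.0805,.1,1.45)
E
```

```text
at [0.4434 0.2157 0.0144] [ 3.142e+00 -1.000e-03  1.170e+00] F [-1.9 -0.2  3.9] w 0.0591 t 9.97
  move [-0.244   0.1833 -0.0857] [  0.  -0. -16.]
```

>>> servo_tool(commands=[0, 0, -0.03, 0, 0, 0, 0.05, 0, 0, -0.07, 0, 0, 0, 0.05, -0.035, 0.026, -0.085, 0, 0, -3, 0.05, -0.075, 0.056, -0.085, 0, 0, -6, 0.05, -0.115, 0.086, -0.085, 0, 0, -9, 0.05, -0.155, 0.116, -0.085, 0, 0, -12, 0.05, -0.195, 0.146, -0.085, 0, 0, -14, 0.05, -0.225, 0.169, -0.085, 0, 0, -16, 0.05, -0.244, 0.183, -0.085, 0, 0, -16, 0.05, -0.244, 0.183, -0.085, 0, 0, -16, 0.05])

```text
time: 11.22
tool_pos: [0.5163, -0.0821, 0.0978]
ee_rot: [-3.14, 0.0, 1.447]
wrist_force: [0.4, 0.8, -2.1]
width: 0.0597
finger_force: 30.0
```

```bash
python3 - <<'E'
from h import *
go(.517,-.0805,.0435,1.45)
E
```

```text
at [ 0.5163 -0.0821  0.0978] [-3.14   0.     1.447] F [ 0.4  0.8 -2.1] w 0.0597 t 11.22
  move [0.0016 0.0006 0.0543] [-0.1  0.  -0.2]
```

>>> servo_tool(commands=[0, 0, 0.02, 0, 0, 0, 0.05, 0, 0, 0.035, 0, 0, 0, 0.05, 0, 0, 0.045, 0, 0, 0, 0.05, 0, 0, 0.05, 0, 0, 0, 0.05, 0, 0, 0.052, 0, 0, 0, 0.05, 0, 0, 0.053, 0, 0, 0, 0.05, 0, 0, 0.054, 0, 0, 0, 0.05, 0, 0, 0.054, 0, 0, 0, 0.05])

```text
time: 12.22
tool_pos: [0.5168, -0.0806, 0.0452]
ee_rot: [3.141, -0.0, 1.449]
wrist_force: [-1.0, -0.1, -0.9]
width: 0.0593
finger_force: 30.0
```

>>> servo_tool(commands=[0, 0, 0.001, 0, 0, 0, 0.05, 0, 0, 0.002, 0, 0, 0, 0.05, 0, 0, 0.0025, 0, 0, 0, 0.05, 0, 0, 0.0025, 0, 0, 0, 0.05])

```text
time: 12.72
tool_pos: [0.5166, -0.0805, 0.0425]
ee_rot: [-3.142, -0.0, 1.45]
wrist_force: [-0.2, -1.3, -2.3]
width: 0.0593
finger_force: 30.0
```

>>> servo_tool(commands=[0, 0, 0.0005, 0, 0, 0, 0.05, 0, 0, 0.001, 0, 0, 0, 0.05, 0, 0, 0.001, 0, 0, 0, 0.05])

```text
time: 13.1
tool_pos: [0.5166, -0.0805, 0.0424]
ee_rot: [3.141, -0.0, 1.45]
wrist_force: [-3.6, 0.8, 4.7]
width: 0.0594
finger_force: 30.0
```

>>> servo_tool(commands=[0, 0, 0, 0, 0, 0, 0.063, 0, 0, 0, 0, 0, 0, 0.067, 0, 0, 0, 0, 0, 0, 0.072, 0, 0, 0, 0, 0, 0, 0.072, 0, 0, 0, 0, 0, 0, 0.072, 0, 0, -0.02, 0, 0, 0, 0.072, 0, 0, -0.05, 0, 0, 0, 0.07, 0, 0, -0.06, 0, 0, 0, 0.06])

```text
time: 14.1
tool_pos: [0.5179, -0.0809, 0.1036]
ee_rot: [3.138, 0.0, 1.45]
wrist_force: [0.3, 0.9, -0.6]
width: 0.0634
finger_force: 0.0
```

```bash
python3 - <<'E'
from h import *
J=(.520,-.0772,-.164)
go(*jigpt(J,-.065,-.004),.08,2.978)
E
```

```text
at [ 0.5179 -0.0809  0.1036] [3.138 0.    1.45 ] F [ 0.3  0.9 -0.6] w 0.0634 t 14.1
  move [ 0.0027 -0.0635  0.0233] [  0.2   0.2 -87.6]
```

>>> servo_tool(commands=[0, -0.01, 0, 0, 0, -10, 0.06, 0, -0.02, 0, 0, 0, -20, 0.06, 0, -0.03, 0, 0, 0, -30, 0.06, 0.001, -0.04, 0, 0, 0, -40, 0.06, 0.001, -0.05, 0, 0, 0, -50, 0.06, 0.002, -0.06, 0, 0, 0, -60, 0.06, 0.003, -0.063, 0, 0, 0, -70, 0.06, 0.003, -0.063, 0.01, 0, 0, -80, 0.06, 0.003, -0.063, 0.02, 0, 0, -87.5, 0.06, 0.003, -0.063, 0.023, 0, 0, -87.5, 0.06])

```text
time: 15.35
tool_pos: [0.4536, -0.0697, 0.0771]
ee_rot: [3.141, -0.002, 2.975]
wrist_force: [-0.6, -1.3, -0.0]
width: 0.0602
finger_force: 0.0
```

```bash
python3 - <<'E'
from h import *
J=(.520,-.0772,-.164)
go(*jigpt(J,-.065,-.004),.0255,2.978)
s=[snapshot("top"),snapshot("side")]
cv2.imwrite("pics/p2.png",np.hstack([cv2.resize(s[0]["img"][170:270,290:390],(400,400)),cv2.resize(s[1]["img"][190:290,250:350],(400,400))]))
E
```

```text
at [ 0.4536 -0.0697  0.0771] [ 3.141e+00 -2.000e-03  2.975e+00] F [-0.6 -1.3 -0. ] w 0.0602 t 15.35
  move [-0.0019 -0.0006  0.0516] [ 0.  -0.1 -0.2]
```

View pics/p2.png

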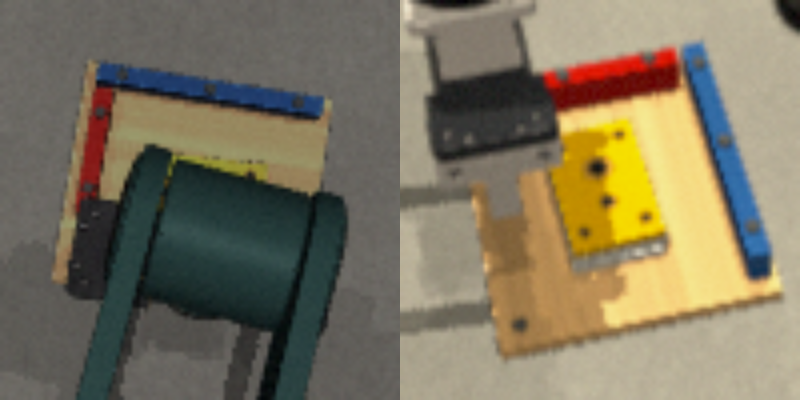

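The template lies neatly on the stack and the open fingers stand at its -x side. I descend and push towards the fence.

>>> servo_tool(commands=[0, 0, 0.025, 0, 0, 0, 0.06, 0, 0, 0.045, 0, 0, 0, 0.06, 0, 0, 0.0515, 0, 0, 0, 0.06, 0, 0, 0.0515, 0, 0, 0, 0.06, -0.008, 0, 0.0515, 0, 0, 0, 0.06, -0.014, 0, 0.0515, 0, 0, 0, 0.06, -0.018, 0, 0.0515, 0, 0, 0, 0.06, -0.022, 0, 0.0515, 0, 0, 0, 0.06, -0.026, 0, 0.0515, 0, 0, 0, 0.06, -0.03, 0, 0.0515, 0, 0, 0, 0.06])

```text
time: 16.7
tool_pos: [0.4828, -0.0746, 0.0267]
ee_rot: [3.141, -0.004, 2.977]
wrist_force: [-4.6, 1.6, 3.4]
width: 0.06
finger_force: 2.4
```

>>> servo_tool(commands=[-0.003, 0, 0, 0, 0, 0, 0.06, -0.006, 0, 0, 0, 0, 0, 0.06, -0.009, 0, 0, 0, 0, 0, 0.06, -0.012, 0, 0, 0, 0, 0, 0.06, -0.015, 0, 0, 0, 0, 0, 0.06, -0.018, 0, 0, 0, 0, 0, 0.06, -0.02, 0, 0, 0, 0, 0, 0.06, -0.022, 0, 0, 0, 0, 0, 0.06, -0.024, 0, 0, 0, 0, 0, 0.06, -0.026, 0, 0, 0, 0, 0, 0.06])

```text
time: 17.95
tool_pos: [0.5098, -0.0791, 0.0269]
ee_rot: [3.141, 0.0, 2.977]
wrist_force: [-2.7, 0.1, -1.5]
width: 0.0601
finger_force: 0.9
```

```bash
python3 - <<'E'
from h import *
J=(.520,-.0772,-.164)
go(*jigpt(J,.002,-.004),.0255,2.978)
E
```

```text
at [ 0.5098 -0.0791  0.0269] [3.141 0.    2.977] F [-2.7  0.1 -1.5] w 0.0601 t 17.95
  move [-0.0117 -0.0004  0.0014] [ 0.   0.  -0.1]
```

>>> servo_tool(commands=[-0.002, 0, 0, 0, 0, 0, 0.06, -0.004, 0, 0, 0, 0, 0, 0.06, -0.005, 0, 0, 0, 0, 0, 0.06, -0.006, 0, 0, 0, 0, 0, 0.06, -0.007, 0, 0, 0, 0, 0, 0.06, -0.008, 0, 0, 0, 0, 0, 0.06, -0.008, 0, 0, 0, 0, 0, 0.06])

```text
time: 18.82
tool_pos: [0.5178, -0.0805, 0.027]
ee_rot: [3.142, 0.0, 2.977]
wrist_force: [-1.9, 0.4, -1.4]
width: 0.06
finger_force: 0.8
```

>>> servo_tool(commands=[-0.0005, 0, 0, 0, 0, 0, 0.06, -0.001, 0, 0, 0, 0, 0, 0.06, -0.001, 0, 0, 0, 0, 0, 0.06])

```text
time: 19.2
tool_pos: [0.5186, -0.0806, 0.027]
ee_rot: [3.142, 0.0, 2.977]
wrist_force: [-2.0, 0.9, -1.0]
width: 0.0597
finger_force: 1.0
```

>>> servo_tool(commands=[-0.0005, 0, 0, 0, 0, 0, 0.06, -0.001, 0, 0, 0, 0, 0, 0.06, -0.001, 0, 0, 0, 0, 0, 0.06])

```text
time: 19.58
tool_pos: [0.5197, -0.0808, 0.027]
ee_rot: [3.141, 0.0, 2.977]
wrist_force: [-2.6, 1.0, -0.8]
width: 0.0603
finger_force: 1.1
```

>>> servo_tool(commands=[-0.0005, 0, 0, 0, 0, 0, 0.06, -0.001, 0, 0, 0, 0, 0, 0.06, -0.001, 0, 0, 0, 0, 0, 0.06])

```text
time: 19.95
tool_pos: [0.5205, -0.0809, 0.027]
ee_rot: [3.141, -0.0, 2.977]
wrist_force: [-3.2, 1.1, 0.5]
width: 0.0599
finger_force: 1.5
```

>>> servo_tool(commands=[-0.0005, 0, 0, 0, 0, 0, 0.06, -0.001, 0, 0, 0, 0, 0, 0.06, -0.001, 0, 0, 0, 0, 0, 0.06])

```text
time: 20.32
tool_pos: [0.521, -0.0809, 0.027]
ee_rot: [3.141, -0.001, 2.977]
wrist_force: [-5.4, 0.1, 2.3]
width: 0.0599
finger_force: 2.5
```

Force is building (0.5 mm of lag gives 5 N).

>>> servo_tool(commands=[-0.0005, 0, 0, 0, 0, 0, 0.06, -0.001, 0, 0, 0, 0, 0, 0.06, -0.001, 0, 0, 0, 0, 0, 0.06])

```text
time: 20.7
tool_pos: [0.5213, -0.0809, 0.027]
ee_rot: [3.141, -0.003, 2.977]
wrist_force: [-6.2, 0.8, 3.5]
width: 0.0602
finger_force: 3.4
```

>>> servo_tool(commands=[-0.0005, 0, 0, 0, 0, 0, 0.06, -0.0005, 0, 0, 0, 0, 0, 0.06, -0.0005, 0, 0, 0, 0, 0, 0.06])

```text
time: 21.08
tool_pos: [0.5214, -0.081, 0.027]
ee_rot: [3.141, -0.004, 2.977]
wrist_force: [-7.6, 2.2, 5.6]
width: 0.06
finger_force: 3.9
```

>>> servo_tool(commands=[-0.0005, 0, 0, 0, 0, 0, 0.06, -0.001, 0, 0, 0, 0, 0, 0.06, -0.0015, 0, 0, 0, 0, 0, 0.06, -0.0015, 0, 0, 0, 0, 0, 0.06])

```text
time: 21.58
tool_pos: [0.5232, -0.0811, 0.027]
ee_rot: [3.141, -0.003, 2.977]
wrist_force: [-6.7, 2.1, 3.4]
width: 0.0602
finger_force: 3.5
```

>>> servo_tool(commands=[-0.0005, 0, 0, 0, 0, 0, 0.06, -0.001, 0, 0, 0, 0, 0, 0.06, -0.001, 0, 0, 0, 0, 0, 0.06])

```text
time: 21.95
tool_pos: [0.5232, -0.0811, 0.0269]
ee_rot: [3.141, -0.006, 2.977]
wrist_force: [-9.6, 1.5, 4.8]
width: 0.0599
finger_force: 4.8
```

>>> servo_tool(commands=[-0.0005, 0, 0, 0, 0, 0, 0.06, -0.001, 0, 0, 0, 0, 0, 0.06, -0.001, 0, 0, 0, 0, 0, 0.06])

```text
time: 22.32
tool_pos: [0.5233, -0.0811, 0.027]
ee_rot: [3.141, -0.008, 2.977]
wrist_force: [-12.0, 2.6, 7.5]
width: 0.0602
finger_force: 6.1
```

>>> servo_tool(commands=[-0.0005, 0, 0, 0, 0, 0, 0.06, -0.001, 0, 0, 0, 0, 0, 0.06, -0.001, 0, 0, 0, 0, 0, 0.06])

```text
time: 22.7
tool_pos: [0.5233, -0.0811, 0.027]
ee_rot: [3.141, -0.01, 2.977]
wrist_force: [-14.0, 3.4, 10.4]
width: 0.0601
finger_force: 7.4
```

>>> servo_tool(commands=[-0.0005, 0, 0, 0, 0, 0, 0.06, -0.001, 0, 0, 0, 0, 0, 0.06, -0.001, 0, 0, 0, 0, 0, 0.06])

```text
time: 23.08
tool_pos: [0.5233, -0.0811, 0.027]
ee_rot: [3.141, -0.012, 2.977]
wrist_force: [-17.5, 3.2, 12.1]
width: 0.06
finger_force: 8.7
```

>>> servo_tool(commands=[0, 0, 0, 0, 0, 0, 0.06, 0, 0, 0, 0, 0, 0, 0.06, 0.003, 0, 0, 0, 0, 0, 0.06, 0.006, 0, 0, 0, 0, 0, 0.06, 0.015, 0, 0, 0, 0, 0, 0.06, 0.03, 0, 0, 0, 0, 0, 0.06, 0.04, 0, -0.03, 0, 0, 0, 0.05, 0.04, 0, -0.06, 0, 0, 0, 0.04, 0.05, 0, -0.08, 0, 0, 0, 0.03, 0.05, 0, -0.08, 0, 0, 0, 0.03])

```text
time: 24.32
tool_pos: [0.4799, -0.0743, 0.109]
ee_rot: [-3.141, 0.005, 2.977]
wrist_force: [-0.9, -0.2, -0.1]
width: 0.0303
finger_force: 0.0
```

```bash
python3 - <<'E'
from h import *
J=(.520,-.0772,-.164)
go(*jigpt(J,.038,-.085),.1,1.407)
s=[snapshot("top"),snapshot("side")]
cv2.imwrite("pics/p3.png",np.hstack([cv2.resize(s[0]["img"][170:270,290:390],(400,400)),cv2.resize(s[1]["img"][190:290,250:350],(400,400))]))
E
```

```text
at [ 0.4799 -0.0743  0.109 ] [-3.141  0.005  2.977] F [-0.9 -0.2 -0.1] w 0.0303 t 24.32
  move [-0.078  -0.0812  0.0095] [ 0.2  0.3 89.9]
```

View pics/p3.png

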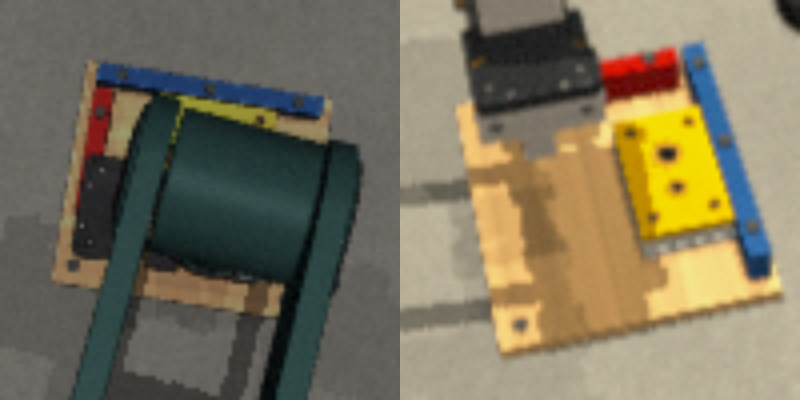

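The pile sits on the fence with a gap to the red stop. Now I go round to the -y side.

>>> servo_tool(commands=[-0.01, -0.01, 0, 0, 0, 10, 0.03, -0.02, -0.02, 0, 0, 0, 20, 0.03, -0.03, -0.03, 0, 0, 0, 30, 0.03, -0.04, -0.04, 0, 0, 0, 40, 0.03, -0.05, -0.05, 0, 0, 0, 50, 0.03, -0.06, -0.06, 0, 0, 0, 60, 0.03, -0.07, -0.07, 0, 0, 0, 70, 0.03, -0.078, -0.081, 0, 0, 0, 80, 0.03, -0.078, -0.081, 0.005, 0, 0, 90, 0.03, -0.078, -0.081, 0.01, 0, 0, 90, 0.03])

```text
time: 25.68
tool_pos: [0.5421, -0.1666, 0.0949]
ee_rot: [-3.139, -0.001, 1.408]
wrist_force: [0.1, 1.2, 0.0]
width: 0.0301
finger_force: 0.0
```

```bash
python3 - <<'E'
from h import *
J=(.520,-.0772,-.164)
go(*jigpt(J,.038,-.085),.0265,1.407)
E
```

```text
at [ 0.5421 -0.1666  0.0949] [-3.139e+00 -1.000e-03  1.408e+00] F [0.1 1.2 0. ] w 0.0301 t 25.68
  move [-0.0004  0.0017  0.0684] [-0.2 -0.   0. ]
```

>>> servo_tool(commands=[0, 0.001, 0.025, 0, 0, 0, 0.03, 0, 0.001, 0.05, 0, 0, 0, 0.03, 0, 0.001, 0.064, 0, 0, 0, 0.03, 0, 0.001, 0.068, 0, 0, 0, 0.03, 0, 0.001, 0.068, 0, 0, 0, 0.03, 0.008, 0.001, 0.068, 0, 0, 0, 0.03, 0.014, 0.001, 0.068, 0, 0, 0, 0.03, 0.018, 0.001, 0.068, 0, 0, 0, 0.03, 0.021, 0.001, 0.068, 0, 0, 0, 0.03, 0.024, 0.001, 0.068, 0, 0, 0, 0.03])

```text
time: 26.92
tool_pos: [0.5477, -0.1441, 0.0292]
ee_rot: [3.141, 0.002, 1.406]
wrist_force: [-1.0, -2.8, 0.7]
width: 0.0299
finger_force: 1.5
```

>>> servo_tool(commands=[0.003, 0, 0, 0, 0, 0, 0.03, 0.006, 0, 0, 0, 0, 0, 0.03, 0.009, 0, 0, 0, 0, 0, 0.03, 0.012, 0, 0, 0, 0, 0, 0.03, 0.014, 0, 0, 0, 0, 0, 0.03, 0.016, 0, 0, 0, 0, 0, 0.03, 0.018, 0, 0, 0, 0, 0, 0.03, 0.02, 0, 0, 0, 0, 0, 0.03, 0.022, 0, 0, 0, 0, 0, 0.03, 0.022, 0, 0, 0, 0, 0, 0.03])

```text
time: 28.18
tool_pos: [0.5515, -0.1212, 0.029]
ee_rot: [3.141, -0.0, 1.406]
wrist_force: [-0.1, -3.2, 2.4]
width: 0.0298
finger_force: 1.6
```

```bash
python3 - <<'E'
from h import *
J=(.520,-.0772,-.164)
go(*jigpt(J,.038,-.026),.0265,1.407)
E
```

```text
at [ 0.5515 -0.1212  0.029 ] [ 3.141 -0.     1.406] F [-0.1 -3.2  2.4] w 0.0298 t 28.18
  move [ 0.0123 -0.0002  0.0026] [ 0. -0. -0.]
```

>>> servo_tool(commands=[-0.001, 0, 0.001, 0, 0, 0, 0.03, -0.001, 0, 0.0025, 0, 0, 0, 0.03, 0.001, 0, 0.0025, 0, 0, 0, 0.03, 0.003, 0, 0.0025, 0, 0, 0, 0.03, 0.005, 0, 0.0025, 0, 0, 0, 0.03, 0.006, 0, 0.0025, 0, 0, 0, 0.03, 0.007, 0, 0.0025, 0, 0, 0, 0.03, 0.008, 0, 0.0025, 0, 0, 0, 0.03, 0.008, 0, 0.0025, 0, 0, 0, 0.03])

```text
time: 29.3
tool_pos: [0.5525, -0.1135, 0.0264]
ee_rot: [-3.141, -0.0, 1.406]
wrist_force: [-0.8, -1.4, -0.8]
width: 0.0301
finger_force: 0.8
```

>>> servo_tool(commands=[0.0005, 0, 0, 0, 0, 0, 0.03, 0.001, 0, 0, 0, 0, 0, 0.03, 0.0015, 0, 0, 0, 0, 0, 0.03, 0.002, 0, 0, 0, 0, 0, 0.03, 0.002, 0, 0, 0, 0, 0, 0.03])

```text
time: 29.92
tool_pos: [0.5529, -0.112, 0.0265]
ee_rot: [3.141, 0.001, 1.406]
wrist_force: [-1.0, -2.3, -1.0]
width: 0.0298
finger_force: 1.7
```

>>> servo_tool(commands=[0.0005, 0, 0, 0, 0, 0, 0.03, 0.001, 0, 0, 0, 0, 0, 0.03, 0.001, 0, 0, 0, 0, 0, 0.03])

```text
time: 30.3
tool_pos: [0.5531, -0.1109, 0.0265]
ee_rot: [3.141, 0.0, 1.406]
wrist_force: [-1.1, -3.9, -1.1]
width: 0.0301
finger_force: 2.2
```

>>> servo_tool(commands=[0.0005, 0, 0, 0, 0, 0, 0.03, 0.001, 0, 0, 0, 0, 0, 0.03, 0.001, 0, 0, 0, 0, 0, 0.03])

```text
time: 30.68
tool_pos: [0.5532, -0.1102, 0.0265]
ee_rot: [3.142, 0.001, 1.406]
wrist_force: [-0.2, -5.2, -1.9]
width: 0.03
finger_force: 2.7
```

>>> servo_tool(commands=[0.0005, 0, 0, 0, 0, 0, 0.03, 0.001, 0, 0, 0, 0, 0, 0.03, 0.001, 0, 0, 0, 0, 0, 0.03])

```text
time: 31.05
tool_pos: [0.5532, -0.1102, 0.0265]
ee_rot: [3.142, 0.003, 1.406]
wrist_force: [-1.9, -7.5, -2.6]
width: 0.0301
finger_force: 3.8
```

>>> servo_tool(commands=[0.0005, 0, 0, 0, 0, 0, 0.03, 0.001, 0, 0, 0, 0, 0, 0.03, 0.001, 0, 0, 0, 0, 0, 0.03])

```text
time: 31.42
tool_pos: [0.5532, -0.1102, 0.0265]
ee_rot: [3.142, 0.005, 1.405]
wrist_force: [-3.2, -9.7, -2.9]
width: 0.0303
finger_force: 4.9
```

>>> servo_tool(commands=[0.0005, 0, 0, 0, 0, 0, 0.03, 0.001, 0, 0, 0, 0, 0, 0.03, 0.001, 0, 0, 0, 0, 0, 0.03])

```text
time: 31.8
tool_pos: [0.5532, -0.1101, 0.0266]
ee_rot: [-3.142, 0.006, 1.405]
wrist_force: [-1.8, -11.3, -2.1]
width: 0.0298
finger_force: 6.0
```

Stiff contact now: about 2 N per mm. I take it to roughly 17 N.

>>> servo_tool(commands=[0.0005, 0, 0, 0, 0, 0, 0.03, 0.001, 0, 0, 0, 0, 0, 0.03, 0.0015, 0, 0, 0, 0, 0, 0.03, 0.0015, 0, 0, 0, 0, 0, 0.03])

```text
time: 32.3
tool_pos: [0.5532, -0.1101, 0.0267]
ee_rot: [-3.142, 0.009, 1.405]
wrist_force: [-4.4, -15.6, -2.1]
width: 0.0302
finger_force: 7.6
```

>>> servo_tool(commands=[0.0005, 0, 0, 0, 0, 0, 0.03, 0.001, 0, 0, 0, 0, 0, 0.03, 0.0015, 0, 0, 0, 0, 0, 0.03, 0.0015, 0, 0, 0, 0, 0, 0.03, 0.0015, 0, 0, 0, 0, 0, 0.03])

```text
time: 32.92
tool_pos: [0.5532, -0.11, 0.0268]
ee_rot: [-3.141, 0.012, 1.405]
wrist_force: [-4.6, -18.9, -0.8]
width: 0.03
finger_force: 9.2
```

>>> servo_tool(commands=[-0.003, 0, 0, 0, 0, 0, 0.03, -0.007, 0, 0, 0, 0, 0, 0.03, -0.015, 0, 0, 0, 0, 0, 0.03, -0.03, 0, -0.01, 0, 0, 0, 0.03, -0.05, 0, -0.05, 0, 0, 0, 0.03, -0.1, 0, -0.09, 0, 0, 0, 0.03, -0.15, 0, -0.1, 0, 0, 0, 0.03, -0.2, 0, -0.1, 0, 0, 0, 0.03, -0.22, 0, -0.1, 0, 0, 0, 0.03, -0.22, 0, -0.1, 0, 0, 0, 0.03])

```text
time: 34.17
tool_pos: [0.518, -0.3216, 0.1266]
ee_rot: [3.141, -0.001, 1.404]
wrist_force: [1.3, -0.1, -0.3]
width: 0.0301
finger_force: 0.0
```

```bash
python3 - <<'E'
from h import *
s=[snapshot("top"),snapshot("side")]
a=cv2.resize(s[0]["img"][180:255,300:375],(400,400),interpolation=2);b=cv2.resize(s[1]["img"][195:285,258:348],(400,400),interpolation=2)
cv2.imwrite("pics/p4.png",np.hstack([a,b]))
M=[mseg(s[0],"template",(316,196,32,24)),mseg(s[1],"template",(295,212,35,35))];print(M)
J=(.520,-.0772,-.164);g=jigpt(J,.04,.0275);print(g)
print(fitm(s,[m[0] for m in M],D["template"],(*g,.028,-.164),.028))
E
```

```text
[(array([330.84656561, 208.65105579,  28.80086525,  16.94570103,
         2.31577158]), 1319.546875), (array([303.39386093, 233.91630526,  14.18776867,  19.49749074,
        -0.93881531]), 933.125)]
(np.float64(0.563953094921151), np.float64(-0.05659962507981244))
(array([ 0.53513763, -0.06517839, -0.2499866 ]), array([  4.1,   3.4, -14. , -10.2,  -0.2,   1.1,  -4.6,  -5.2,  -4.2,
         2.2]))
```

View pics/p4.png

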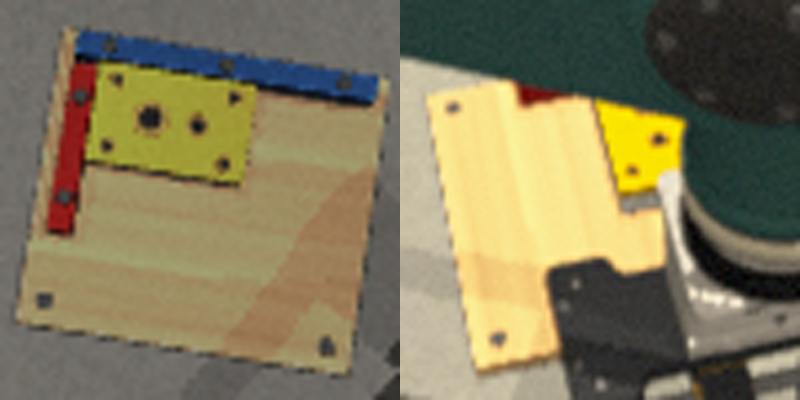

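The template looks flush with both stops. A light re-press on the fence will confirm the pile didn't creep off it: contact should come at jig x of about 3.9 mm, as before.

```bash
python3 - <<'E'
from h import *
J=(.520,-.0772,-.164)
go(*jigpt(J,-.04,.02),.1266,2.977)
E
```

```text
at [ 0.5184 -0.3196  0.1264] [-3.141e+00 -1.000e-03  1.407e+00] F [0.6 0.1 0.2] w 0.03 t 34.27
  move [ 2.594e-01 -7.800e-02  2.000e-04] [  0.1  -0.1 -90. ]
```

>>> servo_tool(commands=[0.026, -0.008, 0, 0, 0, -9, 0.05, 0.052, -0.016, 0, 0, 0, -18, 0.05, 0.078, -0.024, 0, 0, 0, -27, 0.05, 0.104, -0.032, 0, 0, 0, -36, 0.05, 0.13, -0.04, 0, 0, 0, -45, 0.05, 0.156, -0.048, 0, 0, 0, -54, 0.05, 0.182, -0.056, 0, 0, 0, -64, 0.05, 0.208, -0.064, 0, 0, 0, -74, 0.05, 0.235, -0.072, 0, 0, 0, -82, 0.05, 0.259, -0.078, 0, 0, 0, -90, 0.05])

```text
time: 35.52
tool_pos: [0.4831, -0.0495, 0.1266]
ee_rot: [3.141, -0.0, 2.984]
wrist_force: [0.0, 0.1, 0.1]
width: 0.0499
finger_force: 0.0
```

```bash
python3 - <<'E'
from h import *
J=(.520,-.0772,-.164)
go(*jigpt(J,-.04,.02),.0265,2.977)
E
```

```text
at [ 0.4831 -0.0495  0.1266] [ 3.141 -0.     2.984] F [0.  0.1 0.1] w 0.0499 t 35.52
  move [-0.0009 -0.0014  0.1001] [ 0.1 -0.   0.4]
```

>>> servo_tool(commands=[0, -0.001, 0.04, 0, 0, 0.4, 0.05, 0, -0.001, 0.08, 0, 0, 0.4, 0.05, 0, -0.001, 0.096, 0, 0, 0.4, 0.05, 0, -0.001, 0.1, 0, 0, 0.4, 0.05, -0.008, -0.001, 0.1, 0, 0, 0.4, 0.05, -0.018, -0.001, 0.1, 0, 0, 0.4, 0.05, -0.027, -0.001, 0.1, 0, 0, 0.4, 0.05, -0.034, -0.001, 0.1, 0, 0, 0.4, 0.05, -0.038, -0.001, 0.1, 0, 0, 0.4, 0.05, -0.038, -0.001, 0.1, 0, 0, 0.4, 0.05])

```text
time: 36.78
tool_pos: [0.5212, -0.0598, 0.0264]
ee_rot: [3.142, -0.0, 2.97]
wrist_force: [0.5, -0.1, 0.5]
width: 0.0503
finger_force: 0.0
```

>>> servo_tool(commands=[-0.001, 0, 0, 0, 0, 0, 0.05, -0.002, 0, 0, 0, 0, 0, 0.05, -0.003, 0, 0, 0, 0, 0, 0.05, -0.004, 0, 0, 0, 0, 0, 0.05, -0.005, 0, 0, 0, 0, 0, 0.05, -0.005, 0, 0, 0, 0, 0, 0.05])

```text
time: 37.52
tool_pos: [0.526, -0.0606, 0.0265]
ee_rot: [3.141, -0.0, 2.97]
wrist_force: [-0.4, -0.4, 0.5]
width: 0.0501
finger_force: 0.0
```

```bash
python3 - <<'E'
from h import *
J=(.520,-.0772,-.164)
o=robot.get_obs();p=np.array([o["tool_pos"][:2],[.5233,-.0811],[.5532,-.1101]])-J[:2];c,s=np.cos(J[2]),np.sin(J[2])
print(np.round(p@np.array([[c,-s],[s,c]])*1000,1),np.round(o["wrist_force"],1))
E
```

```text
[[  3.2  17.4]
 [  3.9  -3.3]
 [ 38.1 -27. ]] [-0.4 -0.4  0.5]
```

>>> servo_tool(commands=[-0.0005, 0, 0, 0, 0, 0, 0.05, -0.001, 0, 0, 0, 0, 0, 0.05, -0.0015, 0, 0, 0, 0, 0, 0.05, -0.0015, 0, 0, 0, 0, 0, 0.05])

```text
time: 38.02
tool_pos: [0.5267, -0.0606, 0.0264]
ee_rot: [3.141, -0.002, 2.97]
wrist_force: [-4.7, 1.0, 2.6]
width: 0.0502
finger_force: 2.0
```

>>> servo_tool(commands=[-0.0005, 0, 0, 0, 0, 0, 0.05, -0.001, 0, 0, 0, 0, 0, 0.05, -0.0015, 0, 0, 0, 0, 0, 0.05, -0.0015, 0, 0, 0, 0, 0, 0.05])

```text
time: 38.52
tool_pos: [0.5268, -0.0606, 0.0264]
ee_rot: [3.141, -0.005, 2.97]
wrist_force: [-7.9, 0.6, 6.0]
width: 0.0502
finger_force: 4.1
```

>>> servo_tool(commands=[-0.0005, 0, 0, 0, 0, 0, 0.05, -0.001, 0, 0, 0, 0, 0, 0.05, -0.0015, 0, 0, 0, 0, 0, 0.05, -0.0015, 0, 0, 0, 0, 0, 0.05])

```text
time: 39.02
tool_pos: [0.5268, -0.0607, 0.0264]
ee_rot: [3.142, -0.009, 2.97]
wrist_force: [-12.2, 1.4, 9.0]
width: 0.05
finger_force: 6.1
```

Contact came at the same place (about 3.9 mm) and was stiff from the start, so the pile is still on the fence. I back off and take a last look.

>>> servo_tool(commands=[0.003, 0, 0, 0, 0, 0, 0.05, 0.008, 0, 0, 0, 0, 0, 0.05, 0.02, 0, 0, 0, 0, 0, 0.05, 0.035, 0, -0.01, 0, 0, 0, 0.05, 0.05, 0, -0.05, 0, 0, 0, 0.05, 0.08, -0.05, -0.09, 0, 0, 0, 0.05, 0.11, -0.1, -0.12, 0, 0, 0, 0.05, 0.13, -0.15, -0.15, 0, 0, 0, 0.05, 0.15, -0.2, -0.16, 0, 0, 0, 0.05, 0.16, -0.25, -0.16, 0, 0, 0, 0.05])

```text
time: 40.28
tool_pos: [0.3292, -0.2823, 0.1887]
ee_rot: [-3.138, 0.005, 2.969]
wrist_force: [0.0, 0.1, -0.2]
width: 0.0501
finger_force: 0.0
```

```bash
python3 - <<'E'
from h import *
print(robot.get_obs()["tool_pos"])
s=[snapshot("top"),snapshot("side")]
a=cv2.resize(s[0]["img"][180:255,300:375],(400,400),interpolation=2);b=cv2.resize(s[1]["img"][195:285,258:348],(400,400),interpolation=2)
cv2.imwrite("pics/p5.png",np.hstack([a,b]))
E
```

```text
[ 0.32916432 -0.28233965  0.18866042]
```

View pics/p5.png

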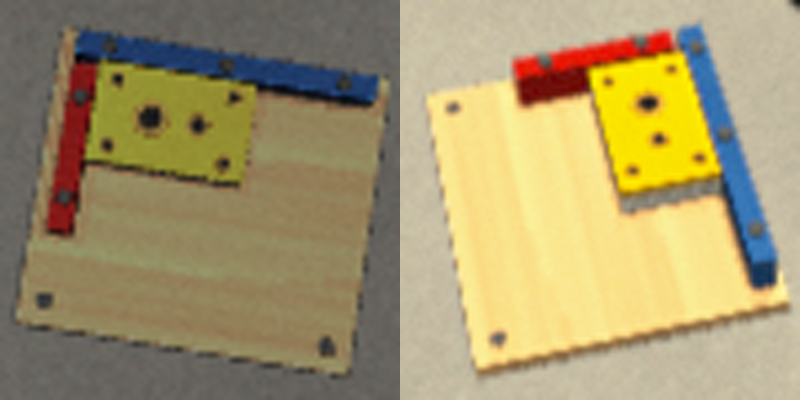

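The three plates are squared into the corner with clean vertical sides, flush with both stops in both views.

```bash
python3 -c "
from bench import close_job
print(close_job())"
```

```text
the job is handed in; nothing more can be done
None
```

The job is handed in: the pile was pressed at about 18–19 N on the fence and then on the end stop, and both views show all three plates flush in the corner; the bench returned no verdict.

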